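# Lock the bench turntable: turn its slot to the bar, push the bar home

## Task

Lock the bench turntable that carries the round steel spider block: push its black handle peg round until the slot in the rim of the disc stands in line with the locking bar, then push the red tab so that the bar goes through the slot all the way home, up to its stop. Only push with the fingertips or the outside of the fingers; leave the block sitting on the turntable, do not lift or carry anything, and leave the parts and tools lying around where they are.

Things in the scene. Friction and masses are not known exactly. Their poses are not given: they have to be found in the camera images.
- fixture: Grey turntable stand bolted to the bench, base plate 130 mm wide (x), from y = -205 to 165 mm, 12 mm thick; origin on its underside and centre line, z up. The locking bar lies along its y axis. Disc centred at (0, -85) mm; bar guide 56 mm wide from y = 30 to 91 mm, its strap screws reach 60 mm above the bench; red tab near the +y end. The bar goes home towards -y.
- locking_disc (a joint): Angle of the slotted steel disc about its upright axis, rad, anticlockwise from above; turns endlessly. 0: slot points along fixture +y, at the bar. Starts between -1.05 and -0.45. Disc 190 mm across, 16 mm thick, top face 50 mm above the bench; needs about 4 N at the handle peg and stays where left.
- disc_handle (a point): Upright black handle peg on the disc, 18 mm thick, 80 mm from the disc's axis, 90 degrees anticlockwise of the slot seen from above (with the slot at the bar it is on the fixture's -x side of the disc). It stands from the disc's top face, 50 mm above the bench, up to 98 mm; this point is on its axis at 98 mm.
- slot_mouth (a point): Middle of the slot's mouth at the disc's rim, on the top face (50 mm above the bench), 95 mm from the disc's axis. The slot goes right through the disc's thickness, is open at the rim, 24 mm wide, 37 mm deep radially, flared to 31 mm at the mouth, with a yellow stripe along each side.
- locking_bar (a joint): Travel of the steel locking bar towards the disc (fixture -y), m: 0 fully back, 0.046 home at its stop, where the red tab all but meets the guide. Starts between 0 and 0.008. Needs about 4 N to slide and stays where left. Bar 20 mm wide, 14 mm high, underside 35 mm above the bench.
- bar_nose (a point): Tip of the bar's nose, top edge, 49 mm above the bench; with the bar fully back it is at y = 22 mm in the fixture, 12 mm from the disc's rim. The nose tapers from 20 to 6 mm over 12 mm: if the slot is within about 8 mm of the bar's line it enters and centres the disc, otherwise it butts against the rim.
- bar_tab (a point): On the outer (fixture +y) face of the red upright tab at the bar's tail, the face to push, on its middle line, 80 mm above the bench. Tab 34 mm wide (x), 12 mm thick (y), its top 97 mm above the bench. With the bar fully back this face is at y = 150 mm in the fixture.
- seat_centre (a point): Centre of the disc's raised round seat (75 mm across, 6 mm high), on the disc's axis, 56 mm above the bench.
- spider_block: Spider block: round steel block 54 mm across and 36 mm high with drilled bores, sitting loose on the disc's seat between four brass dowels (6 mm thick, 10 mm high); its top is 92 mm above the bench, origin at the centre of its underside. It rides round with the disc; leave it there.
- spider_gear_0: Bystander, loose on the bench, not to be moved: bevel gear, 56 mm across, 26 mm high; origin at the centre of its underside.
- spider_gear_1: Bystander, loose on the bench, not to be moved: bevel gear, 56 mm across, 26 mm high; origin at the centre of its underside.
- spider_gear_2: Bystander, loose on the bench, not to be moved: bevel gear, 56 mm across, 26 mm high; origin at the centre of its underside.
- cross_shaft_a: Bystander, loose on the bench, not to be moved: plain steel pin 21 mm thick, 105 mm long, lying; origin at the centre of its underside.
- cross_shaft_b: Bystander, loose on the bench, not to be moved: plain steel pin 19 mm thick, 60 mm long, lying; origin at the centre of its underside.
- ratchet: Bystander, loose on the bench, not to be moved: ratchet handle 215 mm long, lying; origin at the centre of its underside.
There are look-alikes about, which are no part of the job. Of the things like the spider_block, leave any that is purple; of the rest the smaller one is meant.

How it is judged:
By the outcome, as a careful person would: the job done as asked, in the order asked, and still so for the second after the job is handed in, with the robot touching nothing.
It also fails if it takes over 43 s, if anything falls off the work surface, if the arm or the gripper's body presses on something with over 40 N, if the wrist force passes 120 N, or if a joint passes its speed limit or range.

## Robot

A 7-joint arm with a two-finger parallel gripper is mounted at the origin on the work surface; the furniture and walls round the work are solid. World frame = base frame: x ahead of the robot, y to its left, z up, the work surface at z = 0. Lengths are in m, angles in rad, forces in N, time in s.
With the tool pointing down it reaches from about 0.4 to 0.85 m from the base axis. Payload 6.9 kg.
Tool frame: the origin (TCP) lies midway between the tips of the shut fingers; the grasp point (between the pads) lies behind it (ctrl.pinch_z is the z of the grasp point in the tool frame, in m); z points along the fingers, y is the direction in which the jaws open and shut (so a half turn about z gives the same grasp; the last joint's range is limited). The gripper opens to 85 mm and grips with 20 to 120 N. Pads are 22 mm wide; open, the fingers measure 114 mm over their backs; the gripper's body (76 mm by 85 mm) begins 54 mm behind the grasp point. The pads swing forward as they close: fully open they stand 13 mm farther back than shut.
Start: joints at [-1.236, 0.507, -0.238, 1.5, 0.126, 1.149, -0.155], TCP at [0.142, 0.609, 0.231] pointing down, gripper open.
Joint ranges: [-3.08, 3.08], [-0.24, 2.05], [-1.43, 1.35], [0, 2.5], [-1.52, 4.66], [0.17, 1.96], [-2.89, 2.89]. Speed limits (rad/s): [2.39, 2.39, 3.14, 3.14, 3.14, 3.14, 3.14].

## Interface

Orientations are given as a unit quaternion [w, x, y, z].
In Python, from station import ctrl, get_state, vision, ticket, models gives the robot as it stands. Calls block until the motion is done:
- ctrl.movep(position, orientation): joint-space move of the TCP to a pose.
- ctrl.movel(position, frame=None, max_speed=0.15): straight line of the TCP; frame=None keeps the orientation; max_speed is the mean speed in m/s.
- ctrl.set_joints(angles): joint-space move.
- ctrl.ungrasp() and ctrl.close_gripper(force=None): open the fingers fully, or close them until they stop; force is the grip in N (None keeps the last).
- ctrl.pause(seconds).
- ctrl.ik(position, orientation): joint angles nearest the present ones, or None.
- get_state(): the state.
- vision.grab_frame(name): name is "side" or "top"; returns (picture, depth): 400x640x3 uint8, blue, green, red; 400x640 float32, m along the optical axis (not along the pixel's ray), 0 where there is no reading.
- vision.camera_info(name): a dict with "mtx" (3x3 intrinsics, pixels), "dist_coeffs" ([k1, k2, p1, p2, k3] as OpenCV has them; the pictures are not rectified), "R" (3x3) and "t" (3): a world point X has camera coordinates R X + t. Camera axes: x right, y down, z forward; pixel columns grow to the right and rows downward; lengths in m; the calibration is good to about 2 mm. A picture is of the moment at which its call begins. camera_info takes no time and is no camera call.
A pose or a line that the arm cannot do raises ctrl.Unreachable and nothing moves.
- ticket.close_job(): hands the job in, once; it reports no verdict.
Trained networks look in the newest picture that a camera, given by its name, has taken for a name from the list of things; names that differ only in an ending like _2 or _b are one class to them, and where a whole thing is asked for, a point or a joint stands for the part that bears it (a point fixed in the world has none). Each returns a list of dicts, best first, with "p" (0 to 1); they miss things now and then, are a little off and sometimes report something else, mostly with a low value. They report only what shows in the picture. A call takes as long as a camera call. They do not tell look-alikes from the thing itself.
- models.recognise(camera, target): "point" ([column, row] in pixels, amid what is visible of it).
- models.masks_of(camera, target): "mask" (400x640 bool, what is visible of it) and "point" ([column, row] in pixels, amid what is visible of it).
The state is a dict: "time": time; "qpos": joint angles; "qd": joint speeds; "tau": joint torques, N m; "tcp_pos": TCP position; "eef_rot": TCP orientation; "contact_force": force on the tool from outside, world axes, zero at the start; "wrist_torque": the same for the moment, N m; "width": finger opening in m.
Only numpy, scipy, OpenCV 4.12 (cv2) and the standard library are available. Lean on these libraries where they do the work, as an engineer would, in place of code of your own. Each camera call takes 0.05 s, during which the arm holds its last target.

## Working session

There is one attempt and no reset: what is moved stays moved. The work goes in short steps, each a Python script; the robot and the scene stay as the last script left them, time stands still between calls to the robot, and variables do not carry over. Pictures are saved under pics/ and viewed, and the job is handed in when it is done.

```bash
ls; mkdir -p pics; python3 - <<'E'
from station import ctrl,get_state,vision
import cv2,numpy as np
for n in("side","top"):
    p,d=vision.grab_frame(n); cv2.imwrite(f"pics/{n}0.png",p); np.save(f"{n}_d0.npy",d)
    c=vision.camera_info(n); print(n,c)
s=get_state(); print(s, ctrl.pinch_z)
E
```

```text
pics
side {'mtx': array([[517.82473688,   0.        , 318.28625458],
       [  0.        , 517.82473688, 193.62495028],
       [  0.        ,   0.        ,   1.        ]]), 'dist_coeffs': array([-0.16676795,  0.        ,  0.        ,  0.        ,  0.        ]), 'R': array([[-0.87234386, -0.48887266, -0.00444048],
       [-0.39545039,  0.71092359, -0.58155537],
       [ 0.28746336, -0.50556026, -0.81349471]]), 't': array([0.25529295, 0.52510892, 0.74229861])}
top {'mtx': array([[410.8085459 ,   0.        , 319.51778398],
       [  0.        , 410.8085459 , 199.47066961],
       [  0.        ,   0.        ,   1.        ]]), 'dist_coeffs': array([-0.00215458,  0.        ,  0.        ,  0.        ,  0.        ]), 'R': array([[-0.00753639, -0.99965325, -0.02523073],
       [-0.99509869,  0.00998515, -0.09838137],
       [ 0.09859918,  0.02436563, -0.99482889]]), 't': array([-0.35303118,  0.51151764,  0.89145243])}
{'time': 0.1, 'qpos': array([-1.23648929,  0.50825507, -0.23751677,  1.5010313 ,  0.12569582,
        1.14886094, -0.15474098]), 'qd': array([ 0.0003367 , -0.00261761, -0.0011125 , -0.00036144,  0.00109648,
        0.00106746,  0.00077176]), 'tau': array([-5.64300717e-03, -6.21840334e+01, -2.19472557e+00, -2.50204253e+01,
        1.26355191e-02,  7.81512761e-03,  1.35532937e-05]), 'tcp_pos': array([0.14173681, 0.60826874, 0.2305158 ]), 'eef_rot': array([-7.65263815e-05,  1.14126288e-01,  9.93465941e-01, -7.80350961e-04]), 'contact_force': array([-0.42661234,  1.08761758,  0.11557009]), 'wrist_torque': array([-0.02523223,  0.0245529 ,  0.01548049]), 'width': 0.08527472192863902} -0.0187
```

View pics/side0.png

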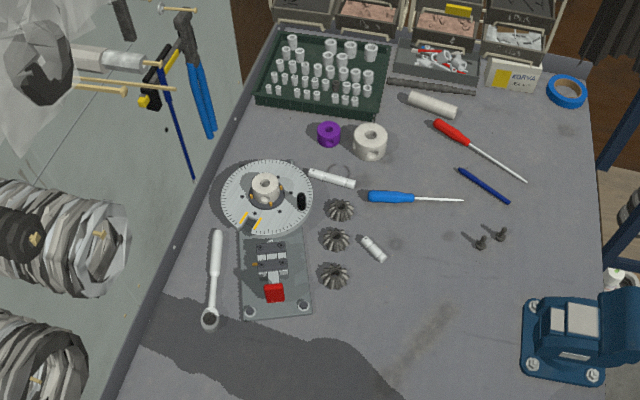

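View pics/top0.png

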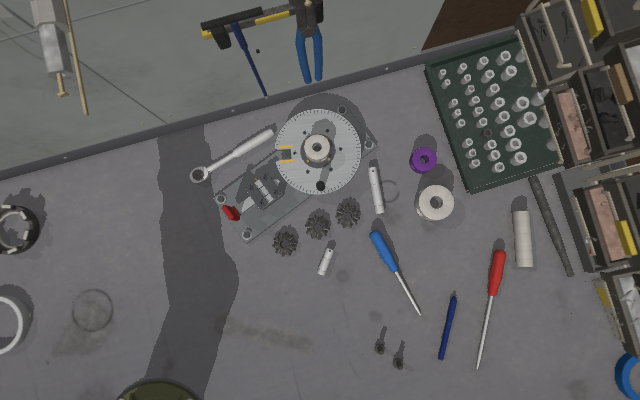

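The side picture shows the disc at about (266,197), the peg at (301,200), the slot at (255,222) and the red tab at (274,292). In the top picture they are at (318,150), (320,186), (286,153) and (231,213). Next I'll localise them precisely.

```bash
cat > h.py <<'E'
from station import ctrl,get_state,vision,models
import cv2,numpy as np
def ray(cam,uv):
    c=vision.camera_info(cam); R=np.array(c["R"]);t=np.array(c["t"])
    n=cv2.undistortPoints(np.array([[uv]],float),c["mtx"],c["dist_coeffs"])[0,0]
    return -R.T@t, R.T@np.array([n[0],n[1],1.])
def at_z(cam,uv,z):
    o,d=ray(cam,uv); return o+d*(z-o[2])/d[2]
def proj(cam,X):
    c=vision.camera_info(cam); 
    return cv2.projectPoints(np.array(X,float).reshape(-1,1,3),cv2.Rodrigues(np.array(c["R"]))[0],np.array(c["t"]),c["mtx"],c["dist_coeffs"])[0][:,0]
E
python3 - <<'E'
from h import *
Z=dict(disc_handle=.098,slot_mouth=.05,bar_nose=.049,bar_tab=.08,seat_centre=.056,spider_block=.074)
for cam in("side","top"):
    for k,z in Z.items():
        r=models.recognise(cam,k)
        for q in r[:3]: print(cam,k,round(q["p"],2),np.round(q["point"],1),at_z(cam,q["point"],z).round(4))
t=cv2.imread("pics/top0.png");s=cv2.imread("pics/side0.png")
cv2.imwrite("pics/topz.png",cv2.resize(t[90:250,180:400],(792,576),interpolation=2))
cv2.imwrite("pics/sidez.png",cv2.resize(s[145:325,195:355],None,fx=3.3,fy=3.3,interpolation=2))
E
```

```text
side disc_handle 0.88 [269.2 201.9] [ 0.5765 -0.3155  0.098 ]
side slot_mouth 0.98 [269.7 205.3] [ 0.5924 -0.3351  0.05  ]
side slot_mouth 0.55 [340.4 210.3] [ 0.4624 -0.3937  0.05  ]
side bar_nose 0.89 [275.2 288.5] [ 0.4861 -0.1853  0.049 ]
side bar_tab 0.83 [274.2 288. ] [ 0.4785 -0.174   0.08  ]
side bar_tab 0.25 [269.8 204.7] [ 0.5799 -0.3203  0.08  ]
side seat_centre 0.59 [272.8 235. ] [ 0.5475 -0.2763  0.056 ]
side seat_centre 0.25 [330.9 178.4] [ 0.515  -0.4507  0.056 ]
side spider_block 0.63 [325.3 135.7] [ 0.5746 -0.5347  0.074 ]
side spider_block 0.58 [371.6 139. ] [ 0.4829 -0.5751  0.074 ]
top disc_handle 0.72 [322.2 148.6] [ 0.6058 -0.3657  0.098 ]
top slot_mouth 0.87 [317.6 148.6] [ 0.6168 -0.3549  0.05  ]
top bar_nose 0.84 [242.2 206.2] [ 0.4927 -0.1912  0.049 ]
top bar_tab 0.82 [244.6 207. ] [ 0.4883 -0.2029  0.08  ]
top seat_centre 0.97 [294.8 169. ] [ 0.5714 -0.3056  0.056 ]
top seat_centre 0.2 [375.7 189.5] [ 0.5251 -0.4784  0.056 ]
top spider_block 0.91 [317.2 143.3] [ 0.6228 -0.3548  0.074 ]
top spider_block 0.79 [423.5 155.1] [ 0.5945 -0.5779  0.074 ]
top spider_block 0.6 [431.4 205.7] [ 0.4878 -0.5907  0.074 ]
```

View pics/topz.png

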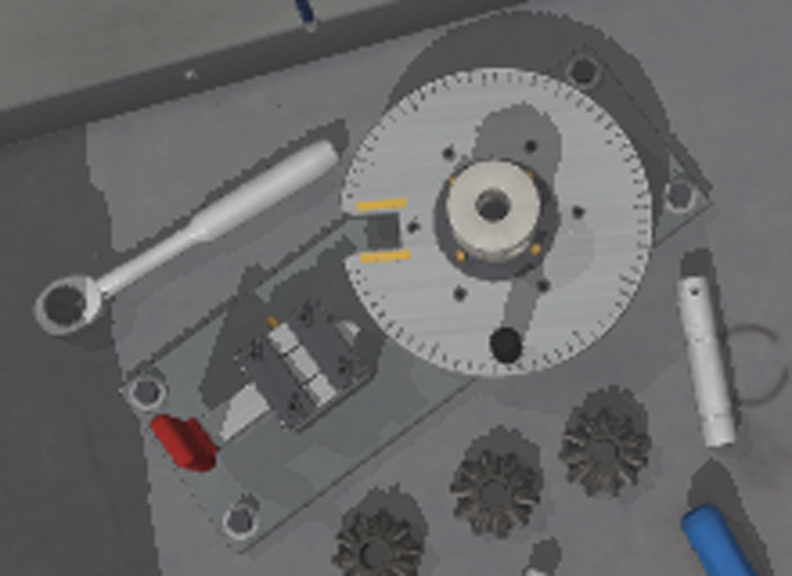

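View pics/sidez.png

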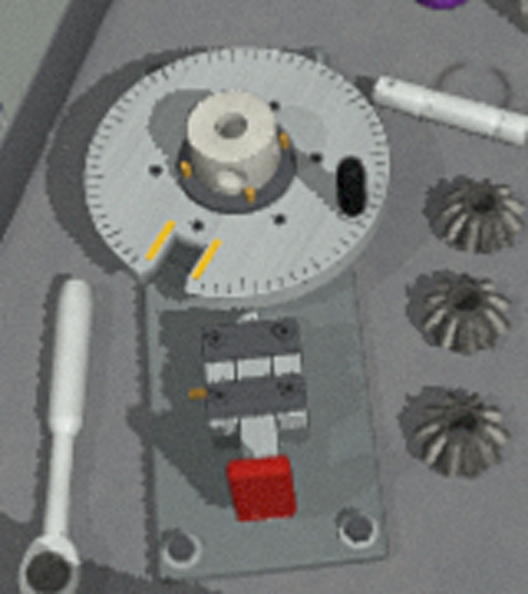

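```bash
cat > fit.py <<'E'
from h import *
from scipy.optimize import least_squares
T=lambda x,y:("top",(180+(x+.5)/3.6-.5,90+(y+.5)/3.6-.5))
S=lambda x,y:("side",(195+(x+.5)/3.3-.5,145+(y+.5)/3.3-.5))
def w(p,X):
    x,y,a=p[:3]; c,s=np.cos(a),np.sin(a)
    return np.array([x+c*X[0]-s*X[1],y+s*X[0]+c*X[1],X[2]])
def disc(p,r,al,z): # al=0 : slot
    a=p[3]+al; return w(p,(-r*np.sin(a),-.085+r*np.cos(a),z))
def rr(o,dirn): return o
# rim: top-face edge pts at z .05, free azimuth -> distance residual
rim=[T(342,190),T(652,232),T(500,67),T(497,376),T(390,105),T(605,110),T(610,335),T(395,345),S(237,48),S(87,165),S(389,170),S(235,300),S(125,85),S(350,85)]
corn=[(T(240,552),(-1,1)),(T(712,195),(-1,-1)),(T(120,385),(1,1)),(S(388,553),(-1,1)),(S(158,580),(1,1))]
mid=[T(358.5,232),T(408.5,228),S(*(((154+172)/2+(200+217)/2)/2,((255+224)/2+(276+243)/2)/2))]
def fun(p):
    out=[]
    C=w(p,(0,-.085,.05))
    for cam,uv in rim: out.append((np.linalg.norm((at_z(cam,uv,.05)-C)[:2])-.095)*1e3)
    for (cam,uv),(sx,sy) in corn:
        q=w(p,(sx*.065,.165 if sy>0 else -.205,.012)); out+=list((at_z(cam,uv,.012)-q)[:2]*1e3)
    for cam,uv in mid:
        d=disc(p,1,0,.05)-C; e=at_z(cam,uv,.05)-C; out.append((d[0]*e[1]-d[1]*e[0])*1e3)
    return np.array(out)
def fit(p0=(.56,-.28,2.5,-.6)):
    best=None
    for a in np.arange(-3,3.2,.5):
        for b in(-.7,):
            r=least_squares(fun,(p0[0],p0[1],a,b),loss="soft_l1",f_scale=2)
            if best is None or r.cost<best.cost: best=r
    return best
if __name__=="__main__":
    r=fit(); p=r.x; print(p,r.cost); print(fun(p).round(1)); np.save("p.npy",p)
    pk=disc(p,.08,np.pi/2,.098); print("peg",pk)
    for cam in("top","side"):
        im=cv2.imread(f"pics/{cam}0.png"); im=cv2.resize(im,None,fx=3,fy=3,interpolation=2)
        X=[disc(p,.095,a,.05) for a in np.linspace(0,6.28,40)]+[pk,disc(p,.08,np.pi/2,.05)]+[w(p,(sx*.065,y,.012)) for sx in(-1,1) for y in(-.205,.165)]+[w(p,(x,.15,.08)) for x in(-.017,0,.017)]+[w(p,(0,.022,.049)),w(p,(0,.104,.08))]+[w(p,(x,y,.05)) for x in (-.028,.028) for y in (.03,.091)]
        for u in proj(cam,X): cv2.circle(im,tuple(int(v) for v in (u+.5)*3-.5),2,(0,0,255),-1)
        for u in proj(cam,X[40:42]): cv2.circle(im,tuple(int(v) for v in (u+.5)*3-.5),2,(0,255,0),-1)
        u=proj(cam,[w(p,(0,0,.03))])[0]*3; x0,y0=int(u[0])-390,int(u[1])-290
        cv2.imwrite(f"pics/{cam}_fit.png",im[max(y0,0):y0+580,max(x0,0):x0+780])
E
python3 fit.py
```

```text
Traceback (most recent call last):
  File "fit.py", line 32, in <module>
    r=fit(); p=r.x; print(p,r.cost); print(fun(p).round(1)); np.save("p.npy",p)
  File "fit.py", line 28, in fit
    r=least_squares(fun,(p0[0],p0[1],a,b),loss="soft_l1",f_scale=2)
  File "fit.py", line 18, in fun
    for cam,uv in rim: out.append((np.linalg.norm((at_z(cam,uv,.05)-C)[:2])-.095)*1e3)
                                                   ~~~~^^^^^^^^^^^^
  File "h.py", line 8, in at_z
    o,d=ray(cam,uv); return o+d*(z-o[2])/d[2]
        ~~~^^^^^^^^
  File "h.py", line 4, in ray
    c=vision.camera_info(cam); R=np.array(c["R"]);t=np.array(c["t"])
ValueError: time passes only in moves, steps and waits
```

```bash
sed -i 's/^def ray/CI={n:vision.camera_info(n) for n in ("side","top")}\ndef ray/; s/c=vision.camera_info(cam)/c=CI[cam]/' h.py; python3 fit.py
```

```text
[ 0.56230085 -0.28553904 -5.64632514 -0.54273609] 27.361847594717165
[-0.3 -0.1 -0.8  0.7  0.6 -0.6  4.   2.4 -1.2 -1.8 -0.1  2.4  3.6 -1.5
  1.6 -1.8  2.7 -0.4  1.8 -2.4  0.7  0.3 -0.4  0.3 -0.7  0.1  0.8]
peg [ 0.53320226 -0.36139504  0.098     ]
```

View pics/top_fit.png

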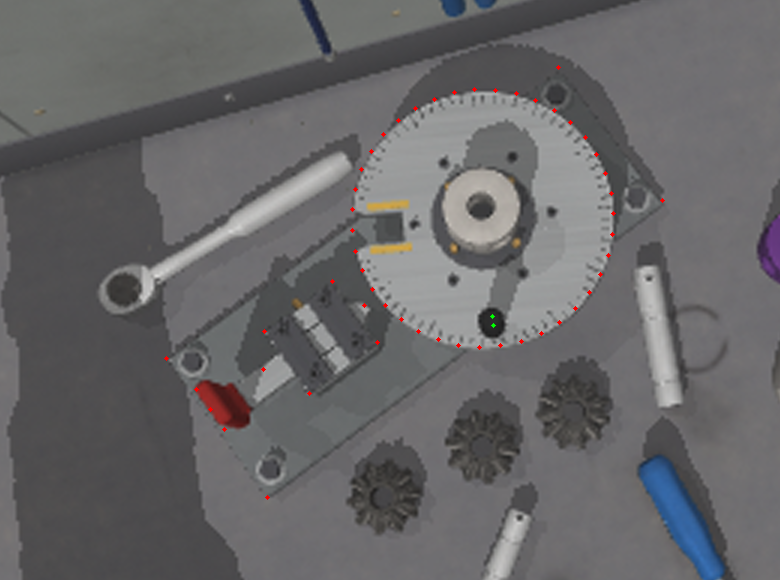

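View pics/side_fit.png

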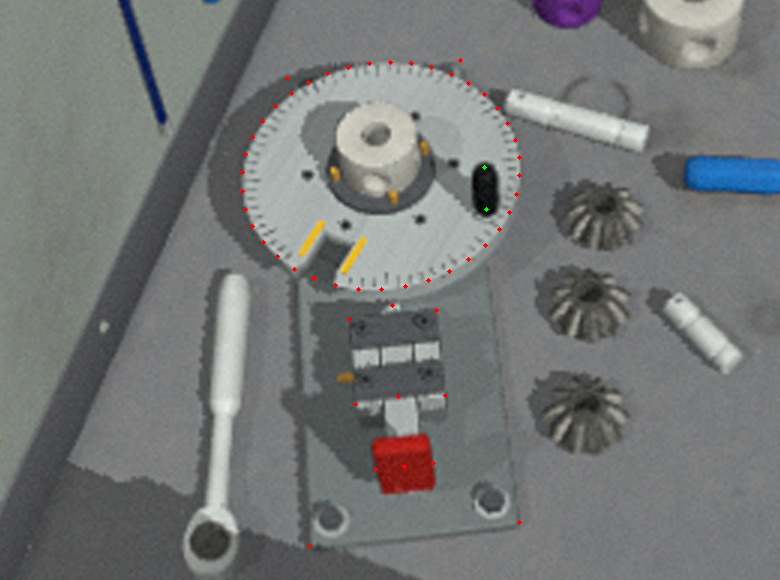

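The fitted model overlays both pictures well: the rim, plate corners, peg at top (492,320) and tab face all coincide. The disc angle is about -0.54. Next I push the peg.

```bash
cat >> h.py <<'E'
from scipy.spatial.transform import Rotation as Ro
def quat(nx): # tool z down, tool x along nx (world xy)
    x=np.array([nx[0],nx[1],0]);x/=np.linalg.norm(x); z=np.array([0,0,-1.]); y=np.cross(z,x)
    q=Ro.from_matrix(np.c_[x,y,z]).as_quat(); return q[[3,0,1,2]]
E
cat > pushdisc.py <<'E'
from fit import *
p=np.load("p.npy"); yaw=p[2]
def peg(a,z): 
    q=p.copy(); q[3]=a; return disc(q,.08,np.pi/2,z)
def tang(a): 
    d=peg(a+.01,0)-peg(a-.01,0); return d/np.linalg.norm(d)
n=tang(-.2)
def tcp(a,gap=0,z=.068): return peg(a,z)-n*(.020+gap)
E
python3 - <<'E'
from pushdisc import *
for sgn in(1,-1):
    q=quat(sgn*n)
    for P in(tcp(p[3],.025,.2),tcp(p[3],.025),tcp(0)): print(sgn,P.round(3),ctrl.ik(P,q))
q1=quat(tang(0)); ey=w(p,(0,1,0))-w(p,(0,0,0))
for s in(1,-1):
  for y in(.19,.115): print(ctrl.ik(w(p,(0,y,.075)),quat(s*ey)))
print(get_state()["time"])
E
```

```text
1 [ 0.514 -0.321  0.2  ] [-0.08234194  0.75455175  1.15118995  1.6102014  -0.717366    1.25818977
 -1.50355456]
1 [ 0.514 -0.321  0.068] [-0.00266181  0.84748184  0.95144798  1.75920155 -0.82076899  0.98673198
 -1.42468984]
1 [ 0.54  -0.383  0.068] [ 0.10014859  0.91419418  0.95137733  1.59636828 -0.82273453  1.0754865
 -1.42320469]
-1 [ 0.514 -0.321  0.2  ] [ 0.06406336  0.60704865  0.77845172  1.60853542 -0.46150137  1.11869328
  1.39566793]
-1 [ 0.514 -0.321  0.068] [ 0.26363808  0.68096198  0.41896434  1.75583378 -0.37123139  0.78381675
  1.30262684]
-1 [ 0.54  -0.383  0.068] [ 0.33557026  0.75442583  0.43639782  1.59313145 -0.38487876  0.88045152
  1.35247886]
[-0.05323485  0.51185504  0.41977412  2.10838316 -0.36664347  0.59057628
  1.26346465]
[ 0.06551247  0.57803651  0.39791268  1.95234948 -0.34466843  0.67718731
  1.31367475]
[-0.36133779  0.66988298  0.95167097  2.11171849 -0.80475365  0.77770436
 -1.39556527]
[-0.23943935  0.74517935  0.95162135  1.95587148 -0.80280843  0.87525416
 -1.35755319]
0.7
```

```bash
python3 - <<'E'
from pushdisc import *
from pushdisc import *
print(at_z("side",(565,345),.08), at_z("top",(155,390),.05))
for cam in("top","side"):
    d=np.load(f"{cam}_d0.npy"); c=CI[cam]
    v,u=np.mgrid[0:400:4,0:640:4]; dd=d[v,u].ravel(); n_=cv2.undistortPoints(np.c_[u.ravel(),v.ravel()].astype(float)[:,None],c["mtx"],c["dist_coeffs"])[:,0]
    X=(np.c_[n_,np.ones(len(n_))]*dd[:,None]-c["t"])@c["R"]; X=X[dd>0]
    m=(X[:,2]>.1)&(X[:,0]<.75)
    H={}
    for x in X[m]: k=(round(x[0],1),round(x[1],1)); H[k]=max(H.get(k,0),round(x[2],2))
    print(cam,sorted(H.items()))
q=quat(-n); P=tcp(p[3],.03,.22); j=ctrl.ik(P,q); print(j)
E
```

```text
[-0.01384288 -0.31678214  0.08      ] [ 0.11137067 -0.0135115   0.05      ]
top [((np.float64(0.2), np.float64(-0.9)), np.float64(0.2)), ((np.float64(0.3), np.float64(-0.9)), np.float64(0.24)), ((np.float64(0.4), np.float64(-0.9)), np.float64(0.28)), ((np.float64(0.4), np.float64(-0.8)), np.float64(0.29)), ((np.float64(0.5), np.float64(-0.9)), np.float64(0.28)), ((np.float64(0.5), np.float64(-0.8)), np.float64(0.32)), ((np.float64(0.5), np.float64(-0.1)), np.float64(0.58)), ((np.float64(0.6), np.float64(-1.0)), np.float64(0.14)), ((np.float64(0.6), np.float64(-0.9)), np.float64(0.28)), ((np.float64(0.6), np.float64(-0.8)), np.float64(0.38)), ((np.float64(0.6), np.float64(-0.2)), np.float64(0.67)), ((np.float64(0.6), np.float64(-0.1)), np.float64(0.66)), ((np.float64(0.6), np.float64(0.1)), np.float64(0.4)), ((np.float64(0.6), np.float64(0.2)), np.float64(0.29)), ((np.float64(0.6), np.float64(0.3)), np.float64(0.15)), ((np.float64(0.7), np.float64(-0.9)), np.float64(0.19)), ((np.float64(0.7), np.float64(-0.8)), np.float64(0.43)), ((np.float64(0.7), np.float64(-0.4)), np.float64(0.47))
[... 1950 characters left out ...]
t64(0.6), np.float64(-0.1)), np.float64(0.69)), ((np.float64(0.6), np.float64(0.0)), np.float64(0.55)), ((np.float64(0.6), np.float64(0.1)), np.float64(0.55)), ((np.float64(0.7), np.float64(-0.9)), np.float64(0.19)), ((np.float64(0.7), np.float64(-0.8)), np.float64(0.21)), ((np.float64(0.7), np.float64(-0.4)), np.float64(0.46)), ((np.float64(0.7), np.float64(-0.3)), np.float64(0.55)), ((np.float64(0.7), np.float64(-0.2)), np.float64(0.55)), ((np.float64(0.7), np.float64(-0.1)), np.float64(0.58)), ((np.float64(0.7), np.float64(-0.0)), np.float64(0.54)), ((np.float64(0.7), np.float64(0.1)), np.float64(0.3))]
[ 0.03575895  0.59223641  0.81957002  1.59078789 -0.46074171  1.16199117
  1.39381661]
```

```bash
python3 - <<'E'
from pushdisc import *
A=[]
for cam in("top","side"):
    d=np.load(f"{cam}_d0.npy"); c=CI[cam]
    v,u=np.mgrid[0:400:2,0:640:2]; dd=d[v,u].ravel(); n_=cv2.undistortPoints(np.c_[u.ravel(),v.ravel()].astype(float)[:,None],c["mtx"],c["dist_coeffs"])[:,0]
    X=(np.c_[n_,np.ones(len(n_))]*dd[:,None]-c["t"])@c["R"]; A.append(X[dd>0])
X=np.vstack(A); np.save("cloud.npy",X)
# min x per (y,z) bin
print("min x; rows z, cols y")
ys=np.arange(-.5,.65,.1)
print("      ",ys.round(2))
for z in np.arange(.05,.8,.1):
    print(round(z,2),[ (lambda s: round(float(s.min()),2) if len(s)>3 else None)(X[(abs(X[:,2]-z)<.05)&(abs(X[:,1]-y)<.05)&(X[:,2]>.02)][:,0]) for y in ys])
print(X[:,1].max())
print(at_z("top",(15,230),.02),at_z("top",(5,325),.02))
E
```

```text
min x; rows z, cols y
       [-0.5 -0.4 -0.3 -0.2 -0.1 -0.   0.1  0.2  0.3  0.4  0.5  0.6]
0.05 [0.15, -0.03, -0.13, 0.43, 0.09, 0.09, 0.09, 0.6, 0.18, 0.3, None, None]
0.15 [0.79, -0.1, -0.13, 0.47, 0.68, 0.65, 0.62, 0.6, 0.58, None, None, None]
0.25 [0.79, 0.72, 0.69, 0.7, 0.68, 0.65, 0.62, 0.61, None, None, None, None]
0.35 [0.79, 0.72, 0.69, 0.69, 0.68, 0.65, 0.63, None, None, None, None, None]
0.45 [None, 0.7, 0.69, 0.68, 0.68, 0.49, 0.45, 0.46, None, None, None, None]
0.55 [None, None, 0.67, 0.7, 0.54, 0.48, 0.44, 0.44, None, None, None, None]
0.65 [None, None, None, 0.58, 0.55, 0.48, 0.45, None, None, None, None, None]
0.75 [None, None, None, None, None, 0.49, None, None, None, None, None, None]
0.3868154902935572
[0.44630147 0.32864475 0.02      ] [0.2376864  0.33731066 0.02      ]
```

```bash
cat > fk.py <<'E'
import numpy as np
from scipy.spatial.transform import Rotation as Ro
AX=[('z',-1),('y',1),('z',-1),('y',1),('z',-1),('y',1),('z',-1)]
def fk(L,sg,q,frames=False):
    R=Ro.identity();p=np.zeros(3);out=[]
    for i in range(7):
        p=p+R.apply(L[3*i:3*i+3]); out.append(p)
        R=R*Ro.from_euler(AX[i][0],sg[i]*q[i])
    p=p+R.apply(L[21:24]); out.append(p)
    return (out,R) if frames else (p,R)
E
python3 - <<'E'
from h import *; from fk import *
from scipy.optimize import least_squares; import itertools
rng=np.random.default_rng(0); D=[]
for _ in range(80):
    az=rng.uniform(-1.2,1.4); r=rng.uniform(.42,.75); P=np.array([r*np.cos(az),r*np.sin(az),rng.uniform(.1,.35)])
    Rr=Ro.from_euler("z",rng.uniform(-3,3))*Ro.from_euler("xyz",[np.pi+rng.uniform(-.3,.3),rng.uniform(-.3,.3),0])
    q=Rr.as_quat()[[3,0,1,2]]; j=ctrl.ik(P,q)
    if j is not None: D.append((j,P,Rr))
s=get_state(); D.append((s["qpos"],s["tcp_pos"],Ro.from_quat(np.array(s["eef_rot"])[[1,2,3,0]])))
print(len(D))
# orientation: find signs & constant left/right
best=[]
for sg in itertools.product((1,-1),repeat=7):
    Rs=[fk(np.zeros(24),sg,d[0])[1] for d in D]
    # tool R = A*Rs*B, A=Rz(a0)
    # try A=I or diff of q1 offsets via coarse search
    for a0 in (0,np.pi/2,np.pi,-np.pi/2):
        A=Ro.from_euler("z",a0); B=[(A*r).inv()*d[2] for r,d in zip(Rs,D)]
        m=Ro.concatenate(B).mean(); e=np.mean([(m.inv()*b).magnitude() for b in B]); best.append((e,sg,a0,m.as_euler("xyz")))
best.sort(key=lambda t:t[0])
for b in best[:4]: print(b)
e,sg,a0,_=best[0]
A=Ro.from_euler("z",a0).inv()
f=lambda L:np.concatenate([fk(L,sg,d[0])[0]-A.apply(d[1]) for d in D])
r=least_squares(lambda L:np.r_[f(L),1e-4*L],np.full(24,.05)); print(r.x.reshape(8,3).round(3),abs(f(r.x)).max())
np.savez("fk.npz",L=r.x,sg=sg,a0=a0)
E
```

```text
81
(np.float64(8.992687216197123e-12), (-1, 1, -1, 1, -1, 1, -1), 0, array([-1.40409906e-12, -1.01652020e-12,  1.57079633e+00]))
(np.float64(8.992815711409426e-12), (-1, -1, -1, -1, -1, -1, -1), 3.141592653589793, array([-1.40421008e-12, -1.01674225e-12, -1.57079633e+00]))
(np.float64(0.3131791400276077), (-1, 1, -1, 1, -1, 1, -1), 1.5707963267948966, array([0.00490702, 0.02617752, 3.11287171]))
(np.float64(0.3131791400276078), (-1, -1, -1, -1, -1, -1, -1), -1.5707963267948966, array([ 0.00490702,  0.02617752, -0.02872095]))
[[-0.    -0.     0.122]
 [ 0.    -0.003  0.122]
 [-0.    -0.003  0.289]
 [ 0.    -0.009  0.289]
 [-0.    -0.009  0.191]
 [ 0.    -0.     0.191]
 [-0.    -0.     0.18 ]
 [-0.     0.     0.18 ]] 9.173143356022706e-10
```

```bash
cat >> fk.py <<'E'
Z=np.load("fk.npz"); 
CL=np.load("cloud.npy"); CL=CL[(CL[:,2]>.02)&~((abs(CL[:,0])<.2)&(abs(CL[:,1])<.2))&(CL[:,0]>-.3)&(CL[:,2]<1.5)]
from scipy.spatial import cKDTree
T_=cKDTree(CL)
def clear(q):
    o,_=fk(Z["L"],Z["sg"],q,True); o=np.array(o)
    res=[]
    for a,b in((1,3),(3,5),(5,7)):
        pts=o[a]+np.linspace(0,1,15)[:,None]*(o[b]-o[a]); d,i=T_.query(pts); k=d.argmin(); res.append((round(d[k],3),CL[i[k]].round(2)))
    return res
def path(a,b,n=10):
    m=[9]*3;w=[None]*3
    for t in np.linspace(0,1,n):
        for k,(d,x) in enumerate(clear(np.array(a)+t*(np.array(b)-a))):
            if d<m[k]: m[k]=d;w[k]=x
    return list(zip(m,w))
E
python3 - <<'E'
from pushdisc import *; from fk import path,fk,Z
s=get_state()["qpos"]
W1=np.array([-1.3,-.1,0,2.2,0,1.04,0]); W2=np.array([.55,-.1,0,2.2,0,1.04,.7])
print(path(s,W1),path(W1,W2))
for sg in(1,-1):
    j=ctrl.ik(tcp(p[3],.03,.2),quat(sg*n)); print(path(W2,j),j.round(2))
E
```

```text
[(np.float64(0.337), array([-0.  , -0.3 ,  0.09])), (np.float64(0.37), array([0.45, 0.17, 0.55])), (np.float64(0.26), array([0.18, 0.33, 0.03]))] [(np.float64(0.336), array([-0.  , -0.3 ,  0.09])), (np.float64(0.182), array([0.45, 0.08, 0.64])), (np.float64(0.182), array([0.45, 0.08, 0.64]))]
[(np.float64(0.085), array([0.45, 0.08, 0.65])), (np.float64(0.064), array([ 0.48, -0.05,  0.65])), (np.float64(0.109), array([ 0.53, -0.36,  0.1 ]))] [-0.09  0.75  1.15  1.62 -0.71  1.25 -1.51]
[(np.float64(0.174), array([0.49, 0.  , 0.74])), (np.float64(0.127), array([ 0.48, -0.05,  0.65])), (np.float64(0.109), array([ 0.53, -0.36,  0.1 ]))] [ 0.06  0.6   0.78  1.62 -0.46  1.11  1.39]
```

```bash
python3 - <<'E'
from pushdisc import *; from fk import path
ctrl.set_joints([-1.3,-.1,0,2.2,0,1.04,0]); ctrl.set_joints([.55,-.1,0,2.2,0,1.04,.7])
s=get_state(); print(s["time"],s["tcp_pos"])
for sg in(1,-1):
    j=ctrl.ik(tcp(p[3],.03,.2),quat(sg*n)); print(sg,j.round(2),path(s["qpos"],j)); 
    print(path(j,ctrl.ik(tcp(0),quat(sg*n))))
E
```

```text
4.125 [ 0.22006311 -0.1630169   0.26688889]
1 [ 0.36  0.5   0.25  1.62 -0.14  1.04 -2.06] [(np.float64(0.257), array([ 0.48, -0.05,  0.65])), (np.float64(0.154), array([ 0.6 , -0.21,  0.63])), (np.float64(0.109), array([ 0.53, -0.36,  0.1 ]))]
[(np.float64(0.164), array([ 0.48, -0.05,  0.65])), (np.float64(0.15), array([ 0.54, -0.15,  0.55])), (np.float64(0.003), array([ 0.54, -0.37,  0.1 ]))]
-1 [ 0.52  0.49 -0.01  1.61  0.    1.04  0.94] [(np.float64(0.291), array([ 0.48, -0.05,  0.65])), (np.float64(0.156), array([ 0.6 , -0.21,  0.63])), (np.float64(0.109), array([ 0.53, -0.36,  0.1 ]))]
[(np.float64(0.244), array([ 0.48, -0.05,  0.65])), (np.float64(0.156), array([ 0.6 , -0.21,  0.63])), (np.float64(0.004), array([ 0.53, -0.37,  0.1 ]))]
```

```bash
python3 - <<'E'
from pushdisc import *
q=quat(-n); ctrl.close_gripper()
ctrl.movep(tcp(p[3],.03,.16),q)
ctrl.movel(tcp(p[3],.03))
s=get_state(); print(s["time"],s["tcp_pos"],tcp(p[3],.03),s["contact_force"].round(1))
ctrl.movel(tcp(p[3],.0),max_speed=.06)
for a in np.linspace(p[3],-.03,5)[1:]:
    ctrl.movel(tcp(a),max_speed=.06); s=get_state(); print(round(s["time"],2),round(a,3),(s["tcp_pos"]-tcp(a)).round(4),s["contact_force"].round(1))
for c in("top","side"):
    im,d=vision.grab_frame(c); cv2.imwrite(f"pics/{c}1.png",im)
    u=proj(c,[w(p,(0,-.05,.05))])[0]; x0,y0=int(u[0])-100,int(u[1])-80
    cv2.imwrite(f"pics/{c}1z.png",cv2.resize(im[y0:y0+160,x0:x0+200],None,fx=3.6,fy=3.6,interpolation=2))
E
```

```text
6.9667 [ 0.51248051 -0.31640451  0.06911082] [ 0.51204743 -0.31609081  0.068     ] [ 0.4 -0.3 -0.3]
7.93 -0.415 [-0.0002 -0.0001 -0.0002] [0.1 0.6 0.4]
8.25 -0.286 [-0.0001 -0.0002 -0.0002] [-0.2  0.9 -0.3]
8.57 -0.158 [ 0.0003 -0.0001  0.    ] [-0.7  0.2  0.1]
8.88 -0.03 [ 0.0006 -0.0001  0.0001] [-0.3  0.7 -1.2]
```

View pics/top1z.png

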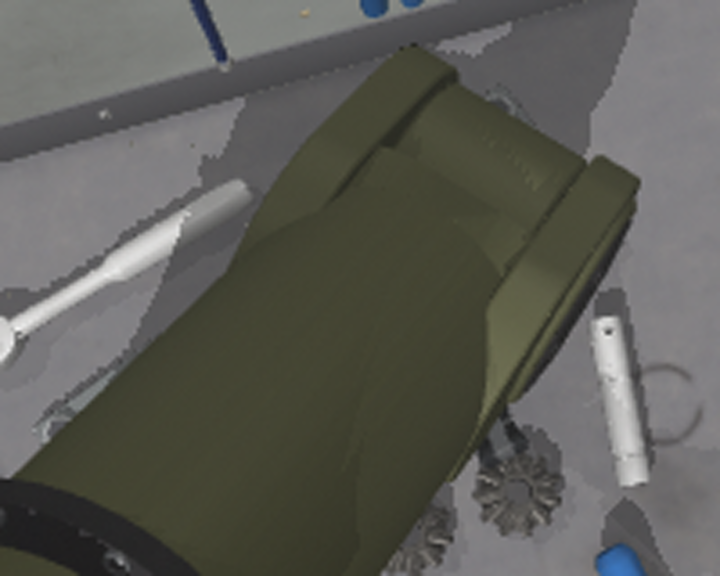

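View pics/side1z.png

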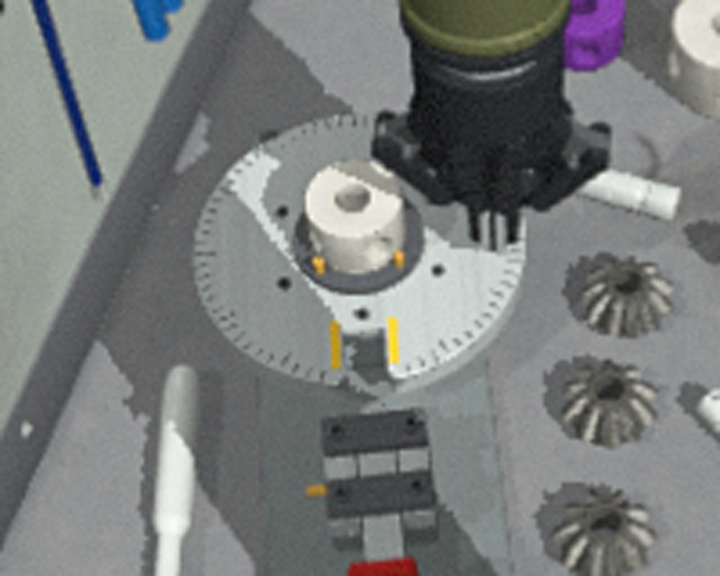

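The side picture shows the disc turned. The stripes are centred at about (364,342) in the zoomed crop, nearly at the bar. Now I'll compute the angle.

```bash
cat > ang.py <<'E'
from pushdisc import *
def ang(P):
    C=w(p,(0,-.085,.05)); e=P-C; return (np.arctan2(e[1],e[0])-(p[2]+np.pi/2)+np.pi)%(2*np.pi)-np.pi
def stripes(cam,im):
    hsv=cv2.cvtColor(im,cv2.COLOR_BGR2HSV); m=cv2.inRange(hsv,(18,140,130),(35,255,255))
    n,l,st,ce=cv2.connectedComponentsWithStats(m); out=[]
    C=w(p,(0,-.085,.05))
    for i in range(1,n):
        P=at_z(cam,ce[i],.05); r=np.linalg.norm((P-C)[:2])
        if st[i][4]>5 and .055<r<.1: out.append((round(float(r),4),round(float(ang(P)),4),int(st[i][4])))
    return out
E
python3 - <<'E'
from ang import *
for f,c in(("side0","side"),("top0","top"),("side1","side")): print(f,stripes(c,cv2.imread(f"pics/{f}.png")))
u=proj("side",[w(p,(0,-.05,.05))])[0]; x0,y0=int(u[0])-100,int(u[1])-80
for m in((364,342),(363.5,320),(364.5,364.5)):print(ang(at_z("side",(x0+m[0]/3.6,y0+m[1]/3.6),.05)))
E
```

```text
side0 [(0.0695, -0.789, 29), (0.0708, -0.3286, 31)]
top0 [(0.0702, -0.7787, 22), (0.068, -0.3083, 22)]
side1 [(0.0702, -0.2557, 26), (0.0697, 0.2059, 26)]
-0.012571661975382398
-0.0022370916374718774
-0.019511476436814945
```

The stripes give a disc angle of about -0.02 rad (within 2 mm at the rim, tolerance 8 mm). I'll back off and move behind the tab.

```bash
cat > tab.py <<'E'
from ang import *
ey=w(p,(0,1,0))-w(p,(0,0,0)); qt=quat(-ey)
def tp(y,z=.078,x=0): return w(p,(x,y+.011,z))
E
python3 - <<'E'
from tab import *; from fk import path
ctrl.movel(tcp(-.03,.02),max_speed=.1); ctrl.movel(tcp(-.03,.02,.16),max_speed=.2)
s=get_state()
for sg in (-1,1):
  j=ctrl.ik(tp(.18,.16),quat(sg*ey)); print(sg,j.round(2),path(s["qpos"],j))
ctrl.movep(tp(.18,.16),qt); ctrl.movel(tp(.18))
s=get_state(); print(s["time"],(s["tcp_pos"]-tp(.18)).round(4),s["contact_force"].round(1))
for c in("top","side"):
    im,d=vision.grab_frame(c); cv2.imwrite(f"pics/{c}2.png",im); print(stripes(c,im))
    u=proj(c,[w(p,(0,.05,.05))])[0]; x0,y0=int(u[0])-100,int(u[1])-80
    cv2.imwrite(f"pics/{c}2z.png",cv2.resize(im[y0:y0+160,x0:x0+200],None,fx=3.6,fy=3.6,interpolation=2))
E
```

```text
-1 [-0.34  0.46  0.84  2.01 -0.45  0.86 -1.76] [(np.float64(0.213), array([0.49, 0.  , 0.74])), (np.float64(0.071), array([ 0.54, -0.15,  0.54])), (np.float64(0.054), array([ 0.47, -0.18,  0.1 ]))]
1 [ 0.3   0.35 -0.08  2.    0.04  0.79  0.83] [(np.float64(0.27), array([ 0.48, -0.05,  0.65])), (np.float64(0.075), array([ 0.54, -0.15,  0.54])), (np.float64(0.059), array([ 0.53, -0.36,  0.1 ]))]
12.9833 [ 0.0002 -0.0005  0.0004] [-0.5  1.   0.5]
[(0.0702, -0.2476, 22), (0.0704, 0.2146, 23)]
[]
```

View pics/side2z.png

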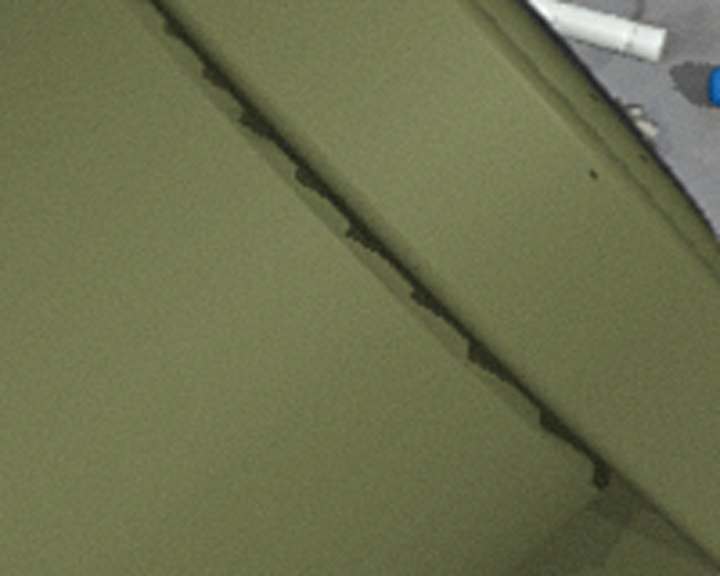

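View pics/top2z.png

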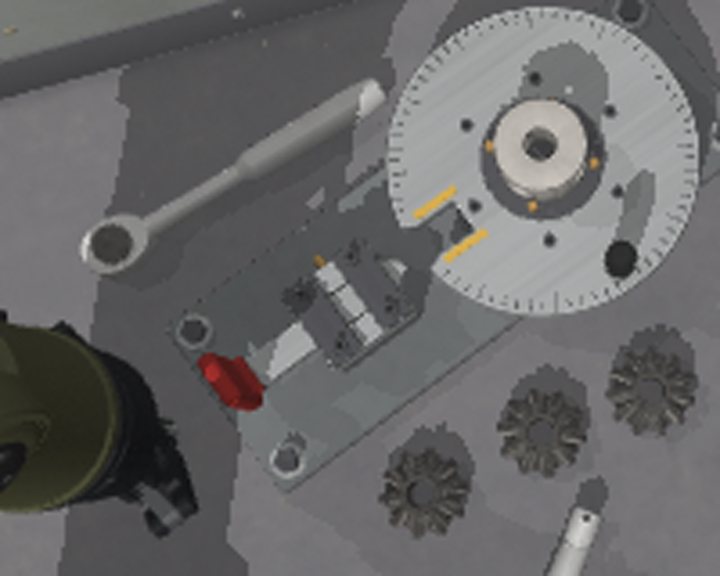

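```bash
python3 - <<'E'
from tab import *
from fk import fk,Z
s=get_state(); print(s["qpos"].round(2),s["width"],s["time"])
im=cv2.imread("pics/top2.png"); u=proj("top",[w(p,(0,.05,.05))])[0]; x0,y0=int(u[0])-100,int(u[1])-80
P=s["tcp_pos"]; o,_=fk(Z["L"],Z["sg"],s["qpos"],True)
pts=[P,P+[0,0,.073],o[5]]+[w(p,(x,.15-t,.097)) for x in(-.017,.017) for t in(0,.006,.012)]
print(((proj("top",pts)-[x0,y0])*3.6).round(0))
print(stripes("top",im))
E
```

```text
[-0.23  0.57  0.71  2.11 -0.6   0.67 -1.63] -0.00026381005871244605 13.0833
[[ 158.  429.]
 [ 118.  424.]
 [-152.  394.]
 [ 224.  409.]
 [ 232.  403.]
 [ 241.  396.]
 [ 189.  361.]
 [ 197.  355.]
 [ 206.  348.]]
[(0.0702, -0.2476, 22), (0.0704, 0.2146, 23)]
```

The top picture shows the slot in line with the bar (angle about -0.016), the gears and ratchet unmoved, and the gripper behind the red tab. Now I push the tab.

```bash
cat > pt.py <<'E'
from tab import *
import sys
y0=.158; f=0
b=get_state()["contact_force"]
for y in [.158,.150,.142,.134,.126,.118,.113,.110]+list(np.arange(.108,.097,-.001)):
    ctrl.movel(tp(y),max_speed=.06 if y>.112 else .03); s=get_state()
    f=(s["contact_force"]-b)@ey; e=(s["tcp_pos"]-tp(y))@ey
    print(round(s["time"],2),round(y,3),"f %.1f err %.4f"%(f,e))
    if f>(18 if y>.11 else 14): break
im,d=vision.grab_frame("top"); cv2.imwrite("pics/top3.png",im); print(stripes("top",im))
u=proj("top",[w(p,(0,.05,.05))])[0]; x0,y0=int(u[0])-100,int(u[1])-80
cv2.imwrite("pics/top3z.png",cv2.resize(im[y0:y0+160,x0:x0+200],None,fx=3.6,fy=3.6,interpolation=2))
E
python3 pt.py
```

```text
13.6 0.158 f 0.3 err -0.0002
13.88 0.15 f 0.1 err -0.0004
14.17 0.142 f 0.3 err 0.0001
14.45 0.134 f 0.9 err -0.0000
14.73 0.126 f -0.8 err -0.0002
15.02 0.118 f 0.7 err -0.0003
15.27 0.113 f 1.4 err -0.0001
15.52 0.11 f 2.3 err 0.0001
15.77 0.108 f 3.1 err 0.0001
16.02 0.107 f 3.9 err 0.0000
16.27 0.106 f 3.5 err -0.0000
16.52 0.105 f 3.9 err -0.0001
16.77 0.104 f 3.2 err -0.0001
17.02 0.103 f 5.3 err 0.0007
17.27 0.102 f 8.5 err 0.0017
17.52 0.101 f 12.4 err 0.0027
17.77 0.1 f 15.1 err 0.0037
[(0.0702, -0.2476, 22), (0.0704, 0.2146, 23)]
```

View pics/top3z.png

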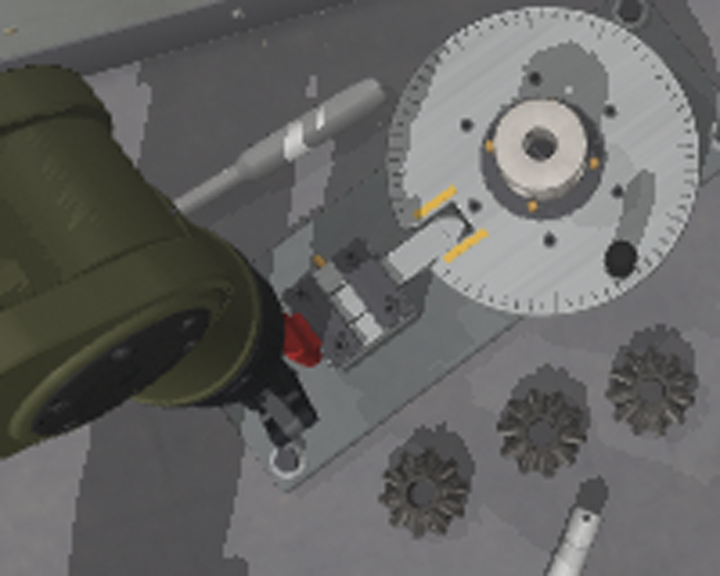

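The bar is through the slot. The tab face stopped at y≈0.1037 while the force rose, which matches home (0.104). I'll back off and verify.

```bash
python3 - <<'E'
from tab import *
ctrl.movel(tp(.15),max_speed=.1); ctrl.movel(tp(.17,.16),max_speed=.2)
ctrl.set_joints([.55,-.1,0,2.2,0,1.04,-1.2])
s=get_state(); print(s["time"],s["tcp_pos"].round(3),s["contact_force"].round(1))
for c in("top","side"):
    im,d=vision.grab_frame(c); cv2.imwrite(f"pics/{c}4.png",im); print(stripes(c,im))
    u=proj(c,[w(p,(0,.03,.05))])[0]; x0,y0=int(u[0])-100,int(u[1])-80
    big=cv2.resize(im[y0:y0+160,x0:x0+200],None,fx=3.6,fy=3.6,interpolation=2)
    for X in(w(p,(-.017,.104,.097)),w(p,(.017,.104,.097)),w(p,(0,-.024,.049))):
        v=(proj(c,[X])[0]-[x0,y0]+.5)*3.6; cv2.circle(big,(int(v[0]),int(v[1])),2,(0,255,0),-1)
    cv2.imwrite(f"pics/{c}4z.png",big)
E
```

```text
20.1 [ 0.22  -0.164  0.266] [-0.4 -0.3  0.5]
[(0.0705, -0.248, 21), (0.0701, 0.2145, 22)]
[(0.0696, -0.2568, 27), (0.0699, 0.2064, 27)]
```

View pics/side4z.png

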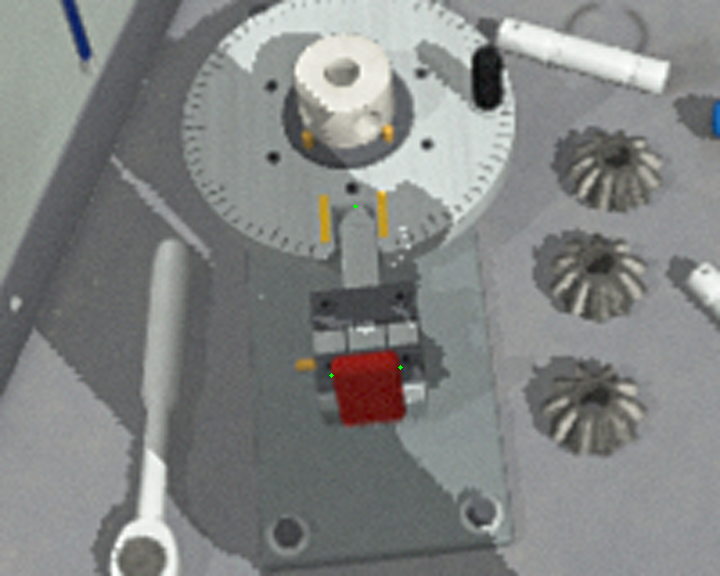

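View pics/top4z.png

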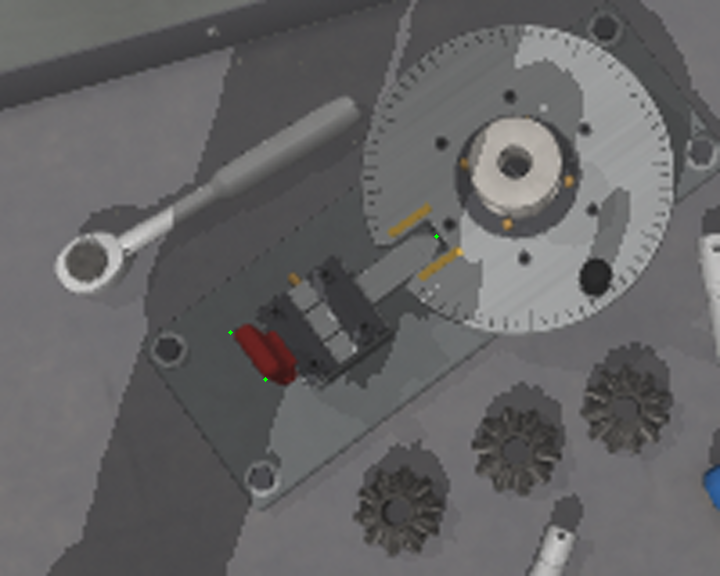

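View pics/side4.png

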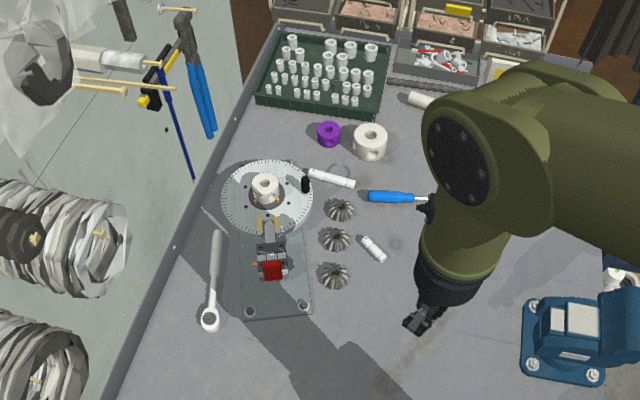

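```bash
python3 - <<'E'
from h import *
a=cv2.imread("pics/side0.png");b=cv2.imread("pics/side4.png")
for n,(u,v,r) in dict(g0=(341,209,17),g1=(334,238,17),g2=(334,276,17),sa=(332,178,26),sb=(372,248,18),ratchet=(213,280,45),ring=(370,141,22)).items():
    A=cv2.cvtColor(a[v-r:v+r,u-r:u+r],6); B=cv2.cvtColor(b[v-r-4:v+r+4,u-r-4:u+r+4],6)
    m=cv2.minMaxLoc(cv2.matchTemplate(B,A,cv2.TM_CCOEFF_NORMED)); print(n,round(m[1],2),np.array(m[3])-4)
E
python3 -c "
from station import ticket; print(ticket.close_job())"
```

```text
g0 0.99 [0 0]
g1 0.99 [0 0]
g2 0.99 [0 0]
sa 0.81 [1 0]
sb 0.99 [0 0]
ratchet 0.45 [0 0]
ring 1.0 [0 0]
the job is handed in; nothing more can be done
None
```

The turntable is locked: I pushed the peg until the slot lined up with the bar, then pushed the red tab until the bar stopped. The job is handed in.

- **Slot:** the disc turned from about -0.54 rad to about -0.02 rad. That is within 2 mm at the rim, where 8 mm is allowed, and it read the same in both cameras after the bar went in.
- **Bar:** the tab face stopped at fixture y ≈ 0.104 m, which is the home position. It stayed there over four further 1 mm steps while the push rose from about 4 N to 15 N. The pictures show the nose at its expected home position in the slot and the tab against the guide.
- **Arm:** withdrawn and touching nothing, about 20 s on the clock against the 43 s limit.
- **Block and bystanders:** the spider block is still on its seat between the dowels. A before-and-after match showed no shift for the three gears, the short shaft and the large ring.
- **Checks that disagreed:**
  - The match was weak for the ratchet (0.45, no shift) and the long shaft (0.81, one pixel). I put both down to changed shadows: neither looks moved in the pictures.
  - In the top picture the tab's upper edge sat about 2 pixels further in than my model predicted. It showed a similar offset before the push, so I relied on the hard stop.

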